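# Roll the trim home on a shelf board

### The job

The grey edge trim on the pine shelf board in the vise is only started: take the palm roller from its wooden rest and roll it along the strip, in long runs from end to end and with firm but not crushing pressure, until every link is seated flat on the board edge. Let only the roller press on the trim and the vise, never the hand. Then put the roller back upright and home in its rest, let go, and leave everything else on the bench where it is.

Things in the scene. Friction and masses are not known exactly. Their poses are not given: they have to be found in the camera images.
- vise: Bench vise fixed to the bench: base 130 x 170 mm, jaws 60 mm high, clamp screw with cross bar out to 81 mm on +x, 42 mm high. Origin: centre of its underside. It holds a pine board edge up, 22 mm thick, 226 mm long, centred; y runs along the board, x across it, z up. Seen from above the board and trim are true to these axes within 1 mm.
- strip_mid (a point): Nominal top of the unseated trim over the strip's middle, 99 mm above the vise's underside, axes as the vise. HEIGHT NOT MEASURED: the board was clamped by hand, so the true trim top at the middle is up to 12 mm higher or lower, and it slopes along y by up to 0.06 rad either way (6.5 mm more at the ends). Find it by feel.
- rest: Wooden rest for the roller, 80 (x) x 84 (y) x 46 mm, fixed to the bench, a block with an open pocket 48 by 48 mm. Origin: centre of its underside; z up.
- rest_home (a point): Where the roller's origin lies when it sits home in the rest: 4 mm above the rest's underside, on the pocket's axis; axes as the rest.
- roller: Palm-grip hand roller, 0.2 to 0.4 kg, standing upright in the rest. Origin: lowest point of the wheel; z up along the handle, x along the axle, y the way it rolls. Rubber wheel 40 mm across, 28 wide, axle at z = 20 mm. Steel fork 36 mm wide, reaching down to z = 12. Flat steel shoulder plate 60 (x) by 66 (y) mm, z = 42 to 48, bears on the rest's rim, 4 mm play or more each way.
- roller_grip (a point): Middle of the roller's dark wooden handle, 74 mm above its origin, axes as the roller. The handle is 30 (x) by 36 (y) mm, from z = 48 to 100 mm, to be gripped from above either way.
- wheel (a joint): Turn of the roller's wheel on its axle (rad), 0 at the start, not limited: 1 rad is 20 mm of rolling; positive when it rolls towards the roller's -y.
- link0 (a joint): Depth of trim link 0 (m): 0 = 5 mm proud of the board edge, 0.005 = fully home. Grey plastic link, 24 mm wide, 35 long, cap 4 thick, held by a friction fit of about 10 N. The wheel between two links pushes both. Links stand at 36 mm pitch in the vise's y, this one at y = -90 mm. Roller force over 38 N crushes the trim.
- link1 (a joint): Depth of trim link 1 (m): 0 = 5 mm proud of the board edge, 0.005 = fully home. Centred at y = -54 mm in the vise frame, otherwise as link 0.
- link2 (a joint): Depth of trim link 2 (m): 0 = 5 mm proud of the board edge, 0.005 = fully home. Centred at y = -18 mm in the vise frame, otherwise as link 0.
- link3 (a joint): Depth of trim link 3 (m): 0 = 5 mm proud of the board edge, 0.005 = fully home. Centred at y = 18 mm in the vise frame, otherwise as link 0.
- link4 (a joint): Depth of trim link 4 (m): 0 = 5 mm proud of the board edge, 0.005 = fully home. Centred at y = 54 mm in the vise frame, otherwise as link 0.
- link5 (a joint): Depth of trim link 5 (m): 0 = 5 mm proud of the board edge, 0.005 = fully home. Centred at y = 90 mm in the vise frame, otherwise as link 0.
- bin: Bystander: blue open bin of steel shoe plates, 136 x 110 mm, 70 high, fixed. Origin: centre of its underside.
- shoe_last: Bystander, leave alone: white plastic shoe last, 190 long, 62 wide, 93 high; origin under its middle.
- spray: Bystander, leave alone: white bottle with a red cap, 72 across, 190 high; origin under its middle.
- hammer: Bystander, leave alone: hammer lying on the bench; origin under its middle.
- screwdriver: Bystander, leave alone: screwdriver lying on the bench, 170 long; origin under its middle.
- jar: Bystander, leave alone: squat amber jar with a steel cap, 64 across, 70 high; origin under its middle.
- insole: Bystander, leave alone: blue insole blank lying flat, about 230 long, 18 high at the heel; origin under its middle.
- offcut: Bystander, leave alone: spare 150 mm length of grey trim lying near the vise, 12 high; origin under its middle.
Mind the look-alikes: they are no part of the job. Leave any turquoise look-alike of the rest alone.

How it is judged (in metres and radians):
On the way, in this order (a step that is already met when the one before it is completed fails the run):
1. the roller is lifted out of its rest (z of roller in the frame of rest_home above 0.05 m), for 0.1 s.
2. the roller, bearing on the strip, has rolled more than 90 mm one way ((value of joint wheel above 4.5 rad or value of joint wheel below -4.5 rad) and contact force between roller and vise above 3 N), for 0.05 s.
3. every link is seated (value of joint each of link0, link1, link2, link3, link4, link5 above 0.0035 m), for 0.2 s.
At the end, for the whole second after the job is handed in: All six links at least 3.5 mm in of 5 mm (no more than 1.5 mm proud), and the roller at rest in its rest: within 8 mm sideways and 4 mm in height of its home, tilted less than 0.1 rad (all of step 3 and horizontal distance between roller and rest_home below 0.008 m and z of roller in the frame of rest_home below 0.004 m and angle between roller's own z axis and vertical below 0.1 rad and linear speed of roller below 0.02 m/s); the robot touches nothing.
It fails at once if the roller presses on the trim or vise with more than 38 N: trim crushed (contact force between roller and vise above 38 N).
It fails at once if the hand presses on the trim, board or vise (contact force between any of the fingers, the arm and vise above 2 N).
It fails at once if a bystander is moved by more than 20 mm (distance of any of shoe_last, spray, hammer, screwdriver, jar, insole, offcut from where it was at the start of the episode above 0.02 m).
It also fails if it takes over 72 s, if anything falls off the work surface, if the arm or the gripper's body presses on something with over 40 N, if the wrist force passes 120 N, or if a joint passes its speed limit or range.

### The arm

A 7-joint arm with a two-finger parallel gripper is mounted at the origin on the work surface. World frame = base frame: x ahead of the robot, y to its left, z up, the work surface at z = 0. Lengths are in mm, angles in rad, forces in N, time in s.
With the tool pointing down it reaches from about 400 to 900 mm from the base axis. Payload 5.5 kg.
Tool frame: the origin (TCP) lies on the centre line of the jaws, within the pads' length; the fingertips stand 17 mm ahead of it and the grasp point (between the pads) lies 2 mm behind it; z points along the fingers, y is the line along which they close (so a half turn about z gives the same grasp; the last joint's range is limited). The gripper opens to 85 mm and grips with 20 to 120 N. Pads are 22 mm wide; open, the fingers measure 114 mm over their backs; the gripper's body (76 mm by 85 mm) begins 54 mm behind the grasp point. The pads swing forward as they close: fully open they stand 13 mm farther back than shut.
Start: joints at [1.391, 0.501, -0.427, 1.55, 0.221, 1.138, -0.21], TCP at [278.537, -587.296, 248.31] pointing down, gripper open.
Joint ranges: [-2.88, 2.88], [-0.31, 2.03], [-1.54, 1.56], [0.2, 2.42], [-1.41, 4.55], [0.19, 2.02], [-2.57, 2.57]. Speed limits (rad/s): [2.57, 2.57, 3.14, 3.14, 3.14, 3.14, 3.14].

### API

Orientations are given as a rotation vector (axis times angle).
In Python, from station import sense, imaging, r, nets gives the robot as it stands. The module is installed in compiled form; this text tells all that it offers.
- The arm moves only by the tool servo_tool, never from a script. Its argument "increments" is a list of rows, each an object with "dp": the shift along the tool's x, y, z scaled (see below), a list of three; "turn": the turn, a rotation vector about the tool's x, y, z scaled (see below), a list of three. A call has 1 to 20 rows; each row shifts and turns the commanded pose from where the row before left it, along the tool's axes as they then stand; what a row does not reach is not made up. The controller multiplies each number of a shift by 0.3 m and each number of a turn by 45 degrees. A row lasts 1/10 s, in which the tool goes at most 50 mm and 8.59 degrees, less where a joint would pass 70% of its speed; a pose out of reach is approached as far as the arm can. A call with a number of a shift or a turn outside -1 to 1 is refused whole. A call with a gripper value outside its range is refused whole. "hand" is the opening, from -1 (shut) to 1 (fully open), set as the call begins (left out, the last holds). The fingers move at their own pace and stop on an object; the grip force is fixed at half the most. Time passes only in rows, so rows that do not move let the fingers close. It gives the time, the measured TCP pose, the force, the opening and the grip force at its end, in the units of the state.
- sense(): the state, without advancing time (a new reading comes with each control period).
- imaging.read_camera(name): name is "scene" or "top" or "wrist"; returns the picture (420x560x3 uint8, red, green, blue); there is no depth.
- imaging.calibration(name): a dict with "intrinsics" (3x3 intrinsics, pixels), "rvec" (rotation vector, rad) and "tvec" (3), from world to camera coordinates, as OpenCV has them. Camera axes: x right, y down, z forward; pixel columns grow to the right and rows downward; lengths in mm; the calibration is good to about 2 mm. A picture is of the moment at which its call begins: read the wrist's pose just before it. calibration takes no time and is no camera call; for the wrist camera it gives the pose at the moment of the call.
- r.finish_job(): hands the job in; it is judged then, once.
Trained networks look in the newest picture that a camera, given by its name, has taken for a name from the list of things; names that differ only in an ending like _2 or _b are one class to them, and where a whole thing is asked for, a point or a joint stands for the part that bears it (a point fixed in the world has none). Each returns a list of dicts, best first, with "p" (0 to 1); they miss things now and then, are a little off and sometimes report something else, mostly with a low value. They report only what shows in the picture. A call takes as long as a camera call. They do not tell look-alikes from the thing itself.
- nets.masks_of(query, camera): "pixels" (420x560 bool, what is visible of it) and "pixel" ([column, row] in pixels, amid what is visible of it).
The state is a dict: "t": time; "q": joint angles; "dq": joint speeds; "effort": joint torques, N m; "tcp_pos": TCP position; "ee_rot": TCP orientation; "ft_force": force on the tool from outside, world axes, zero at the start; "ft_torque": the same for the moment, N m; "gripper_width": finger opening in mm; "grasp_force": force on a finger pad.
Only numpy, scipy, OpenCV 4.12 (cv2) and the standard library are available. Lean on these libraries where they do the work, as an engineer would, in place of code of your own. Each camera call takes 0.05 s, during which the arm holds its last target. There are 200 camera calls.

## Working session

There is one attempt and no reset: what is moved stays moved. The work goes in short steps, Python scripts to look and compute and a tool call to move; the robot and the scene stay as the last step left them, time stands still between calls to the robot, and variables do not carry over. Pictures are saved under pics/ and viewed, at most 10 in all, crops included, and the job is handed in when it is done.

Besides the shell and the picture viewer there is one more tool, called after ">>>" by a JSON object that holds its "method" and its "body". servo_tool: Moves the arm, as the interface text tells. Shifts and turns lie within -1 to 1; 1 stands for 0.3 m of shift or 45 degrees of turn. Its arguments: {"type":"object","properties":{"increments":{"type":"array","items":{"type":"object","properties":{"dp":{"type":"array","items":{"type":"number"}},"turn":{"type":"array","items":{"type":"number"}}}}},"hand":{"type":"number"}},"required":["increments"]}

```bash
mkdir -p pics; cat > h.py <<'E'
import numpy as np, cv2
from station import sense, imaging, r, nets
def snap(cam,name,save=True):
    im=imaging.read_camera(cam)
    if save: cv2.imwrite(f'pics/{name}.png',cv2.cvtColor(im,cv2.COLOR_RGB2BGR))
    return im
def cal(cam):
    c=imaging.calibration(cam); return np.array(c['intrinsics'],float),cv2.Rodrigues(np.array(c['rvec'],float))[0],np.array(c['tvec'],float).ravel()
def back(cam,px,z,C=None):
    K,R,t=C or cal(cam); o=-R.T@t; d=R.T@np.linalg.solve(K,[px[0],px[1],1]); return o+d*(z-o[2])/d[2]
def proj(cam,P,C=None):
    K,R,t=C or cal(cam); p=(K@(R@np.atleast_2d(P).T+t[:,None])).T; return p[:,:2]/p[:,2:]
E
python3 - <<'E'
from h import *
a=snap('top','top'); b=snap('scene','scene')
cv2.imwrite('pics/both.png',cv2.cvtColor(np.vstack([a,b])[:, :],cv2.COLOR_RGB2BGR)) if 0 else None
s=sense(); print({k:np.round(v,3) for k,v in s.items()})
for c in('top','scene'):
    K,R,t=cal(c); print(c,K.round(1).tolist(),(-R.T@t).round())
for q in('vise','rest','roller'):
  for c in('top','scene'):
    for d in nets.masks_of(q,c)[:3]: print(q,c,round(d['p'],2),np.round(d['pixel']),d['pixels'].sum())
E
```

```text
{'t': np.float64(0.1), 'q': array([ 1.391,  0.502, -0.427,  1.551,  0.221,  1.138, -0.21 ]), 'dq': array([-0.   , -0.003, -0.002, -0.004, -0.   , -0.002,  0.   ]), 'effort': array([-1.2000e-02, -5.7081e+01, -5.8390e+00, -2.8175e+01,  1.0000e-02,
        6.0000e-03, -0.0000e+00]), 'tcp_pos': array([ 278.193, -586.796,  247.367]), 'ee_rot': array([-3.063e+00, -6.900e-01,  1.000e-03]), 'ft_force': array([-1.156,  0.117,  0.722]), 'ft_torque': array([ 0.014, -0.029, -0.034]), 'grasp_force': np.float64(0.0), 'gripper_width': np.float64(85.6)}
top [[508.6, 0.0, 280.5], [0.0, 508.6, 202.8], [0.0, 0.0, 1.0]] [ 352.   -4. 1564.]
scene [[409.7, 0.0, 274.3], [0.0, 409.7, 204.6], [0.0, 0.0, 1.0]] [1341. -522.  856.]
vise top 0.95 [278. 192.] 2525
vise top 0.38 [380. 230.] 465
vise scene 0.86 [277. 233.] 2751
vise scene 0.39 [248. 201.] 188
rest top 0.9 [334. 250.] 628
rest top 0.75 [379. 279.] 554
rest top 0.58 [368. 233.] 327
rest scene 0.82 [167. 256.] 521
rest scene 0.8 [204. 220.] 782
rest scene 0.72 [155. 220.] 658
roller top 0.69 [377. 228.] 448
roller top 0.63 [255. 184.] 67
roller top 0.32 [276. 192.] 2798
roller scene 0.97 [167. 241.] 478
roller scene 0.37 [342. 159.] 520
roller scene 0.25 [312. 269.] 991
```

View pics/top.png

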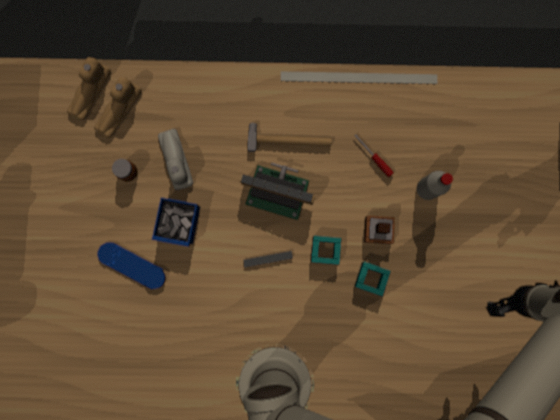

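View pics/scene.png

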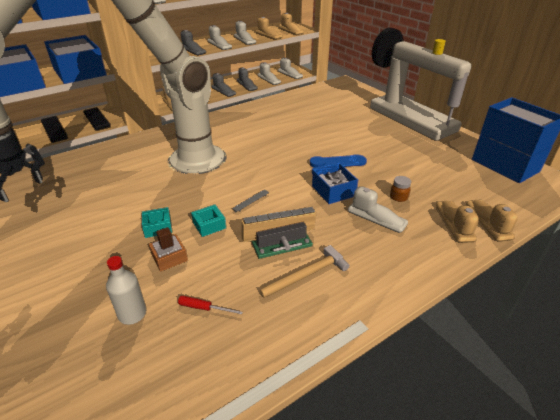

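The top view shows the brown rest with the roller at about (380,229), the vise at (277,192) with its board running from (242,181) to (312,197), and two turquoise decoys at (326,250) and (372,279). The scene view agrees, with the roller in the brown rest at (167,250).

```bash
cat >> h.py <<'E'
from scipy.spatial.transform import Rotation as Ro
def plan(target,yaw=None,n=None):
    """rows (tool axes, scaled) from current pose to target xyz; yaw = world direction angle of tool x (tool down)"""
    s=sense(); R0=Ro.from_rotvec(s['ee_rot']); p=np.array(s['tcp_pos'])
    d=R0.inv().apply(np.array(target)-p)
    print('pos',p.round(1),'yaw',tyaw(),'shift tool mm',d.round(1),'scaled',(d/300).round(4))
    if yaw is not None:
        Rt=Ro.from_matrix(np.array([[np.cos(yaw),np.sin(yaw),0],[np.sin(yaw),-np.cos(yaw),0],[0,0,-1]]))
        w=(R0.inv()*Rt).as_rotvec(); print('turn scaled',(w/np.radians(45)).round(4),'deg',np.degrees(w).round(2))
def tyaw():
    x=Ro.from_rotvec(sense()['ee_rot']).apply([1,0,0]); return round(float(np.arctan2(x[1],x[0])),4)
E
python3 - <<'E'
from h import *
C=cal('top')
m=[d for d in nets.masks_of('roller','top')][0]['pixels']
for px in [(383,228)]: print('handle',back('top',px,104,C))
a=cv2.imread('pics/top.png')
print('trimends',back('top',(242,181),99,C),back('top',(312,196),99,C))
cv2.imwrite('pics/crop1.png',cv2.resize(a[150:270,230:410],None,fx=4.4,fy=4.4,interpolation=cv2.INTER_CUBIC))
plan([477,-270,300],0.0)
E
```

```text
handle [ 461.58818557 -305.91837597  104.        ]
trimends [592.48934986 103.594852    99.        ] [ 551.78318035 -101.00362072   99.        ]
pos [ 278.5 -587.3  248.3] yaw 0.4428 shift tool mm [ 315.3 -201.6  -51.7] scaled [ 1.0511 -0.672  -0.1724]
turn scaled [-1.000e-04  0.000e+00  5.638e-01] deg [-1.000e-02  0.000e+00  2.537e+01]
```

View pics/crop1.png

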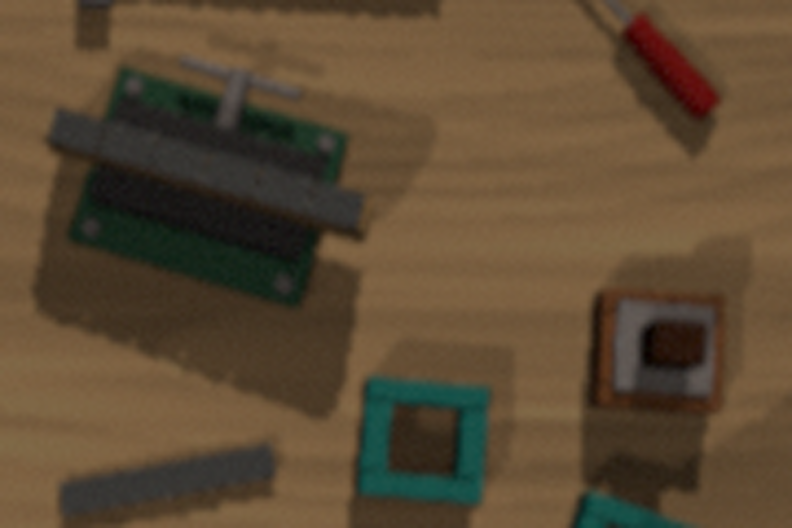

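>>> {"method": "servo_tool", "body": {"increments": [{"dp": [0,0,-0.02],"turn": [0,0,0.141]},{"dp": [0,0,-0.02],"turn": [0,0,0.141]},{"dp": [0,0,-0.02],"turn": [0,0,0.141]},{"dp": [0,0,-0.02],"turn": [0,0,0.141]},{"dp": [0.068,-0.104,-0.01],"turn": [0,0,0]},{"dp": [0.068,-0.104,-0.01],"turn": [0,0,0]},{"dp": [0.068,-0.104,-0.01],"turn": [0,0,0]},{"dp": [0.068,-0.104,-0.01],"turn": [0,0,0]},{"dp": [0.068,-0.104,-0.01],"turn": [0,0,0]},{"dp": [0.068,-0.104,-0.01],"turn": [0,0,0]},{"dp": [0.068,-0.104,-0.01],"turn": [0,0,0]},{"dp": [0.068,-0.104,-0.01],"turn": [0,0,0]},{"dp": [0.068,-0.104,-0.01],"turn": [0,0,0]},{"dp": [0,0,0],"turn": [0,0,0]}], "hand": 1}}

```text
t: 1.85
tcp_pos: [466.2, -300.2, 300.5]
ee_rot: [-3.14, -0.015, -0.005]
ft_force: [0.2, 0.2, 0.1]
gripper_width: 85.3
grasp_force: 0.0
```

```bash
python3 - <<'E'
from h import *
s=sense(); print(s['t'],s['tcp_pos'].round(1) if hasattr(s['tcp_pos'],'round') else s['tcp_pos'],tyaw())
C=cal('wrist'); print(C[0].round(1).tolist(),(-C[1].T@C[2]).round(1), C[1].round(2).tolist())
snap('wrist','w1')
np.savez('w1.npz',K=C[0],R=C[1],t=C[2])
E
```

```text
1.85 [ 466.2 -300.2  300.5] 0.0095
[[296.8, 0.0, 282.7], [0.0, 296.8, 207.2], [0.0, 0.0, 1.0]] [ 543.4 -300.2  425.9] [[0.01, -1.0, -0.0], [-0.96, -0.01, 0.3], [-0.3, -0.0, -0.96]]
```

View pics/w1.png

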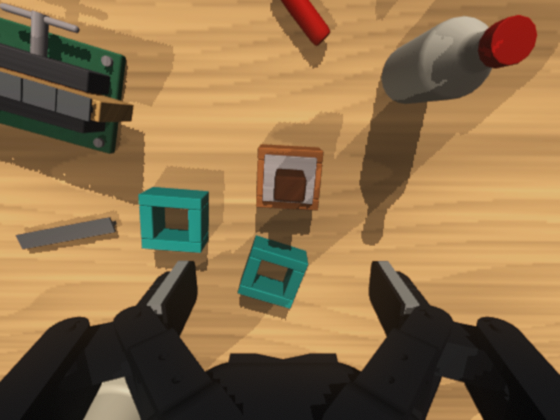

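The wrist view shows the brown rest with its rim corners at about (258,146), (323,149), (319,210) and (258,208). The handle top is around (290,186), and the board end is at (132,110).

```bash
python3 - <<'E'
from h import *
d=np.load('w1.npz'); C=(d['K'],d['R'],d['t'])
for p in [(258,146),(323,149),(319,210),(258,208)]: print(back('w',p,46,C).round(1))
for p in [(275,171),(305,171),(306,204),(275,203)]: print('plate/handle',back('w',p,100,C).round(1))
im=cv2.imread('pics/w1.png')
cv2.imwrite('pics/c2.png',np.hstack([cv2.resize(im[135:220,245:335],None,fx=5,fy=5,interpolation=cv2.INTER_CUBIC)[:420], cv2.resize(im[0:170,0:140],None,fx=2.47,fy=2.47,interpolation=cv2.INTER_CUBIC)[:420]]))
E
```

```text
[ 506.2 -268.6   46. ]
[ 503.2 -350.7   46. ]
[ 422.3 -349.3   46. ]
[ 424.3 -267.4   46. ]
plate/handle [ 484.4 -291.5  100. ]
plate/handle [ 484.7 -324.8  100. ]
plate/handle [ 446.6 -327.1  100. ]
plate/handle [ 447.4 -291.6  100. ]
```

View pics/c2.png

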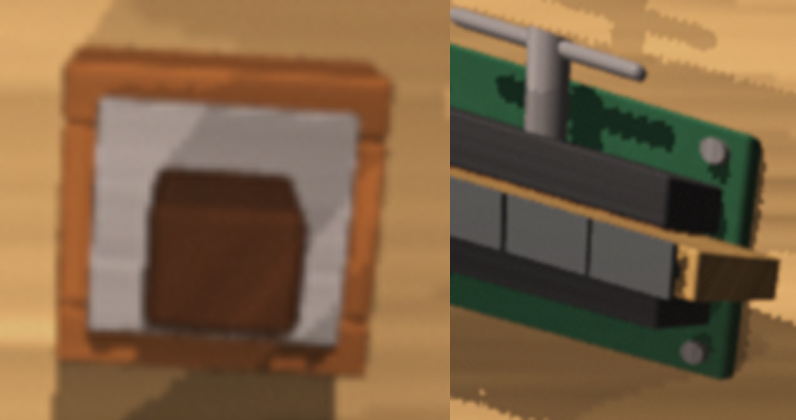

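```bash
python3 - <<'E'
from h import *
d=np.load('w1.npz'); C=(d['K'],d['R'],d['t'])
f=lambda P,z:[back('w',(245+x/5,135+y/5),z,C)[:2].round(1) for x,y in P]
pl=f([(100,97),(358,115),(338,345),(88,330)],48); hd=f([(158,206),(303,213),(295,335),(148,326)],100); rt=f([(73,50),(388,75),(363,375),(58,362)],46)
for n,q in(('plate',pl),('handle',hd),('rest',rt)):
    q=np.array(q); e=[np.linalg.norm(q[i]-q[(i+1)%4]).round(1) for i in range(4)]
    a=[np.arctan2(*(q[0]-q[1])[[1,0]])-np.pi/2,np.arctan2(*(q[3]-q[2])[[1,0]])-np.pi/2,np.arctan2(*(q[0]-q[3])[[1,0]]),np.arctan2(*(q[1]-q[2])[[1,0]])]
    print(n,q.mean(0),e,np.round(a,3))
print(back('w',(90.5,109.3),96,C),tyaw())
plan([467,-309,120],0)
E
```

```text
plate [ 463.525 -308.6  ] [np.float64(65.5), np.float64(60.9), np.float64(66.5), np.float64(61.4)] [-0.06  -0.051 -0.06  -0.044]
handle [ 463.925 -308.75 ] [np.float64(32.4), np.float64(28.3), np.float64(33.6), np.float64(27.9)] [-0.04  -0.054 -0.075 -0.032]
rest [ 464.2 -308.5] [np.float64(79.7), np.float64(79.7), np.float64(81.9), np.float64(82.5)] [-0.068 -0.034 -0.062 -0.034]
[547.48538227 -96.29981972  96.        ] 0.0063
pos [ 464.3 -303.4  300.1] yaw 0.0063 shift tool mm [  2.3   5.7 180.1] scaled [0.0078 0.0189 0.6002]
turn scaled [-0.0001 -0.0021  0.008 ] deg [-0.   -0.1   0.36]
```

>>> {"method": "servo_tool", "body": {"increments": [{"dp": [0.006,0.007,0.09],"turn": [0,0,0.066]},{"dp": [0,0,0.11],"turn": [0,0,0]},{"dp": [0,0,0.11],"turn": [0,0,0]},{"dp": [0,0,0.11],"turn": [0,0,0]},{"dp": [0,0,0.11],"turn": [0,0,0]},{"dp": [0,0,0],"turn": [0,0,0]},{"dp": [0,0,0],"turn": [0,0,0]},{"dp": [0,0,0],"turn": [0,0,0]}]}}

```text
t: 2.7
tcp_pos: [465.0, -309.8, 142.2]
ee_rot: [3.139, -0.083, 0.004]
ft_force: [0.2, -0.0, 0.9]
gripper_width: 85.3
grasp_force: 0.0
```

```bash
python3 - <<'E'
from h import *
plan([464,-308.6,78],-0.052); print(sense()['t'])
E
```

```text
pos [ 465.  -309.8  142.2] yaw -0.0528 shift tool mm [-1.2 -1.3 64.2] scaled [-0.004  -0.0042  0.2139]
turn scaled [ 0.0021 -0.0032 -0.001 ] deg [ 0.09 -0.14 -0.05]
2.7
```

>>> {"method": "servo_tool", "body": {"increments": [{"dp": [-0.004,-0.003,0.07],"turn": [0,0,0]},{"dp": [0,0,0.07],"turn": [0,0,0]},{"dp": [0,0,0.07],"turn": [0,0,0]},{"dp": [0,0,0],"turn": [0,0,0]},{"dp": [0,0,0],"turn": [0,0,0]},{"dp": [0,0,0],"turn": [0,0,0]}]}}

```text
t: 3.3
tcp_pos: [464.2, -308.5, 79.3]
ee_rot: [3.139, -0.082, 0.004]
ft_force: [-0.7, 0.8, -0.1]
gripper_width: 85.2
grasp_force: 0.0
```

>>> {"method": "servo_tool", "body": {"increments": [{"dp": [0,0,0]},{"dp": [0,0,0]},{"dp": [0,0,0]},{"dp": [0,0,0]},{"dp": [0,0,0]},{"dp": [0,0,0]},{"dp": [0,0,0]},{"dp": [0,0,0]}], "hand": -1}}

```text
validation failed for argument at $.in...
```

>>> {"method": "servo_tool", "body": {"increments": [{"dp": [0,0,0],"turn": [0,0,0]},{"dp": [0,0,0],"turn": [0,0,0]},{"dp": [0,0,0],"turn": [0,0,0]},{"dp": [0,0,0],"turn": [0,0,0]},{"dp": [0,0,0],"turn": [0,0,0]},{"dp": [0,0,0],"turn": [0,0,0]},{"dp": [0,0,0],"turn": [0,0,0]},{"dp": [0,0,0],"turn": [0,0,0]}], "hand": -1}}

```text
t: 4.1
tcp_pos: [463.1, -307.8, 77.8]
ee_rot: [3.14, -0.082, 0.001]
ft_force: [-0.5, 0.7, 5.2]
gripper_width: 35.3
grasp_force: 60.7
```

>>> {"method": "servo_tool", "body": {"increments": [{"dp": [0,0,-0.06],"turn": [0,0,0]},{"dp": [0,0,-0.1],"turn": [0,0,0]},{"dp": [0,0,-0.1],"turn": [0,0,0]},{"dp": [0,0,-0.1],"turn": [0,0,0]},{"dp": [0.013,-0.1,-0.05],"turn": [0,0,0]},{"dp": [0.013,-0.1,-0.05],"turn": [0,0,0]},{"dp": [0.013,-0.1,-0.05],"turn": [0,0,0]},{"dp": [0.013,-0.1,-0.05],"turn": [0,0,0]},{"dp": [0.013,-0.1,-0.05],"turn": [0,0,0]},{"dp": [0.013,-0.1,0],"turn": [0,0,0]},{"dp": [0.013,-0.1,0],"turn": [0,0,0]},{"dp": [0.013,-0.1,0],"turn": [0,0,0]},{"dp": [0.013,-0.1,0],"turn": [0,0,0]},{"dp": [0.013,-0.1,0],"turn": [0,0,0]},{"dp": [0,0,0],"turn": [0,0,0]},{"dp": [0,0,0],"turn": [0,0,0]},{"dp": [0,0,0],"turn": [0,0,0]}]}}

```text
t: 5.8
tcp_pos: [516.8, -11.2, 259.7]
ee_rot: [3.14, -0.083, -0.002]
ft_force: [-0.6, -0.5, -2.6]
gripper_width: 35.1
grasp_force: 60.6
```

```bash
python3 - <<'E'
from h import *
s=sense(); print(s['t'],s['tcp_pos'],tyaw(),s['gripper_width'],s['grasp_force'],s['ft_force'])
C=cal('wrist'); snap('wrist','w2')
np.savez('w2.npz',K=C[0],R=C[1],t=C[2])
E
```

```text
5.8 [516.81411413 -11.23582705 259.69929592] -0.0531 35.14860529791674 60.60488820075989 [-0.64985718 -0.51124018 -2.60904265]
```

View pics/w2.png

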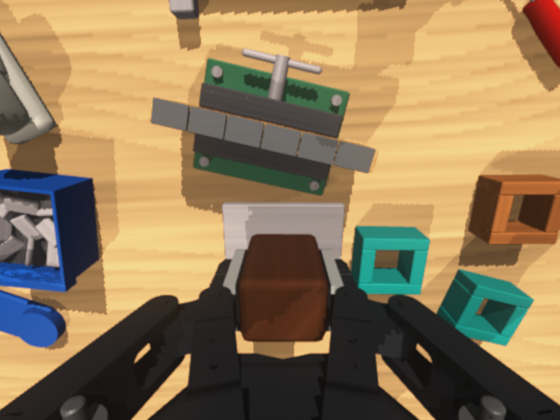

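The view shows the roller held, and the trim's top corners at about (155,97), (152,121), (376,149) and (369,172). The green base corners are at about (209,59), (350,92), (325,194) and (193,166). I'll enlarge it to get better corner positions.

```bash
python3 - <<'E'
import cv2
im=cv2.imread('pics/w2.png'); cv2.imwrite('pics/c3.png',cv2.resize(im[45:203,145:385],None,fx=3.3,fy=3.3,interpolation=cv2.INTER_CUBIC))
E
```

```text
(no output)
```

View pics/c3.png

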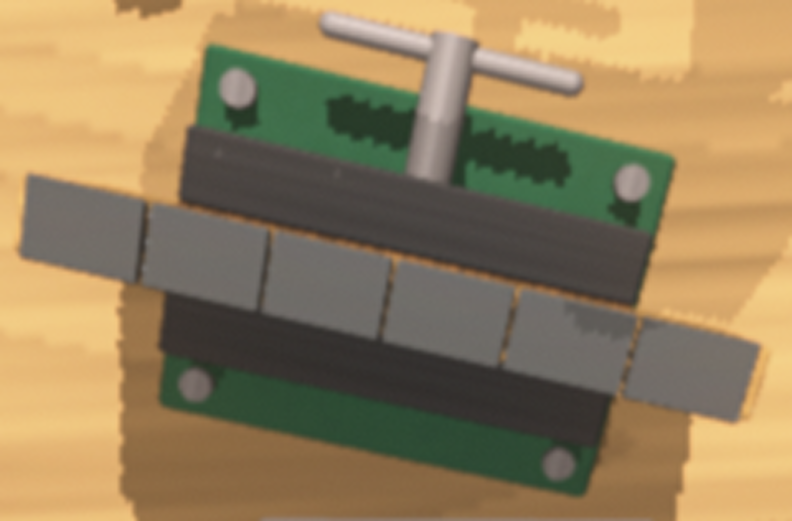

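```bash
python3 - <<'E'
from h import *
from scipy.optimize import least_squares
d=np.load('w2.npz'); C=(d['K'],d['R'],d['t'])
T={107.5:((28,176),(22,256)),72:((146,204),(138,281)),36:((268,232),(262,309)),0:((393,260),(383,340)),-36:((517,290),(503,366)),-72:((637,317),(623,395)),-107.5:((762,347),(742,421))}
V=[];px=[]
for y,(a,b) in T.items():
    for sx,p in((12,a),(-12,b)): V.append((sx,y,1));px.append(p)
for v,p in zip([(65,85),(65,-85),(-65,-85),(-65,85)],[(207,46),(675,157),(584,495),(162,405)]): V.append((*v,0));px.append(p)
V=np.array(V,float);px=np.array(px)/3.3+[145,45]
def res(q):
    x,y,a,zm,s,h,ox=q
    vx=V[:,0]+ox*V[:,2]
    z=np.where(V[:,2]>0,zm+s*V[:,1],h)
    P=np.c_[x+vx*np.cos(a)-V[:,1]*np.sin(a),y+vx*np.sin(a)+V[:,1]*np.cos(a),z]
    return np.r_[(proj('w',P,C)-px).ravel(), ox*.5,(h-14)/8,s/.06*.3]
o=least_squares(res,[572,0,-.2,99,0,14,0]); print(o.x.round(4),'rms',np.sqrt(np.mean(o.fun**2)).round(2))
print('sd',np.sqrt(np.diag(np.linalg.inv(o.jac.T@o.jac))*np.mean(o.fun**2)).round(4))
a=o.x[2]; print('vise y dir',-np.sin(a),np.cos(a))
for y in(-90,90): print(y,o.x[:2]+y*np.array([-np.sin(a),np.cos(a)]), o.x[3]+y*o.x[4])
E
```

```text
[ 5.747741e+02  4.259000e+00 -2.698000e-01  9.419170e+01 -5.380000e-02
  4.909300e+00  3.813000e-01] rms 0.96
sd [0.5358 0.3352 0.0029 1.0007 0.0143 2.0056 0.5952]
vise y dir 0.2665864265926863 0.9638110173454868
-90 [550.78136791 -82.48394735] 99.03234399109549
90 [598.7669247   91.00203577] 89.35110319648531
```

>>> {"method": "servo_tool", "body": {"increments": [{"dp": [0,0,0],"turn": [0,0,0.139]},{"dp": [0,0,0],"turn": [0,0,0.139]},{"dp": [0.0577,0.0663,0.02],"turn": [0,0,0]},{"dp": [0.0577,0.0663,0.08],"turn": [0,0,0]},{"dp": [0.0577,0.0663,0.1],"turn": [0,0,0]},{"dp": [0,0,0],"turn": [0,0,0]},{"dp": [0,0,0],"turn": [0,0,0]},{"dp": [0,0,0],"turn": [0,0,0]},{"dp": [0,0,0],"turn": [0,0,0]}]}}

```text
t: 6.75
tcp_pos: [552.0, -80.6, 201.5]
ee_rot: [-3.113, 0.421, -0.003]
ft_force: [-1.0, 0.4, -2.9]
gripper_width: 35.2
grasp_force: 60.6
```

```bash
python3 - <<'E'
from h import *
s=sense(); print(s['t'],s['ft_force']); plan([550.8,-82.5,173],-.27)
C=cal('wrist'); im=snap('wrist','w3',False)
cv2.imwrite('pics/w3.png',cv2.cvtColor(im,cv2.COLOR_RGB2BGR))
np.savez('w3.npz',K=C[0],R=C[1],t=C[2])
E
```

```text
6.75 [-1.00061143  0.43013088 -2.86429424]
pos [552.  -80.6 201.5] yaw -0.2691 shift tool mm [-0.7  2.1 28.5] scaled [-0.0022  0.0072  0.0949]
turn scaled [-0.0005 -0.0024  0.0011] deg [-0.02 -0.11  0.05]
```

View pics/w3.png

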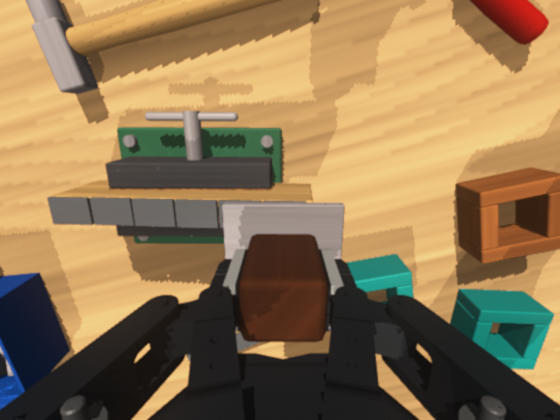

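The trim lies level in the tool's view, from (50,210) to beyond (222,215), so the yaw is right and the roller is over the -y end. Next I'll feel for contact.

>>> {"method": "servo_tool", "body": {"increments": [{"dp": [0,0.003,0.04],"turn": [0,0,0]},{"dp": [0,0,0.03],"turn": [0,0,0]},{"dp": [0,0,0],"turn": [0,0,0]},{"dp": [0,0,0],"turn": [0,0,0]}]}}

```text
t: 7.2
tcp_pos: [550.8, -82.2, 178.7]
ee_rot: [-3.113, 0.423, 0.002]
ft_force: [-0.4, -0.0, -2.6]
gripper_width: 35.5
grasp_force: 60.8
```

>>> {"method": "servo_tool", "body": {"increments": [{"dp": [0,0,0.005],"turn": [0,0,0]},{"dp": [0,0,0.005],"turn": [0,0,0]},{"dp": [0,0,0],"turn": [0,0,0]}]}}

```text
t: 7.5
tcp_pos: [551.2, -82.3, 176.2]
ee_rot: [-3.113, 0.423, -0.0]
ft_force: [0.1, -0.9, -2.4]
gripper_width: 35.7
grasp_force: 60.8
```

>>> {"method": "servo_tool", "body": {"increments": [{"dp": [0,0,0.005],"turn": [0,0,0]},{"dp": [0,0,0],"turn": [0,0,0]}]}}

```text
t: 7.7
tcp_pos: [551.5, -82.2, 175.3]
ee_rot: [3.113, -0.423, 0.001]
ft_force: [-1.0, 0.0, 1.0]
gripper_width: 35.6
grasp_force: 61.5
```

>>> {"method": "servo_tool", "body": {"increments": [{"dp": [0,0,0.005],"turn": [0,0,0]},{"dp": [0,0,0],"turn": [0,0,0]}]}}

```text
t: 7.9
tcp_pos: [551.8, -82.0, 174.2]
ee_rot: [-3.113, 0.423, -0.002]
ft_force: [-2.0, -0.4, 5.0]
gripper_width: 35.7
grasp_force: 61.9
```

>>> {"method": "servo_tool", "body": {"increments": [{"dp": [0,0,0.005],"turn": [0,0,0]},{"dp": [0,0,0],"turn": [0,0,0]}]}}

```text
t: 8.1
tcp_pos: [551.8, -82.0, 172.9]
ee_rot: [-3.113, 0.423, -0.002]
ft_force: [-1.7, 2.4, 5.4]
gripper_width: 35.3
grasp_force: 61.9
```

>>> {"method": "servo_tool", "body": {"increments": [{"dp": [0,0,0.005],"turn": [0,0,0]},{"dp": [0,0,0],"turn": [0,0,0]}]}}

```text
t: 8.3
tcp_pos: [551.8, -81.9, 171.4]
ee_rot: [-3.113, 0.423, -0.002]
ft_force: [-2.5, -0.1, 5.9]
gripper_width: 35.0
grasp_force: 61.9
```

>>> {"method": "servo_tool", "body": {"increments": [{"dp": [0,0,0.005],"turn": [0,0,0]},{"dp": [0,0,0],"turn": [0,0,0]}]}}

```text
t: 8.5
tcp_pos: [552.0, -81.7, 170.7]
ee_rot: [-3.113, 0.423, -0.003]
ft_force: [-4.1, 1.8, 11.6]
gripper_width: 35.1
grasp_force: 62.8
```

>>> {"method": "servo_tool", "body": {"increments": [{"dp": [0,0,0.003],"turn": [0,0,0]},{"dp": [0,0,0],"turn": [0,0,0]}]}}

```text
t: 8.7
tcp_pos: [552.2, -81.4, 170.5]
ee_rot: [-3.113, 0.422, -0.003]
ft_force: [-4.9, 2.6, 16.8]
gripper_width: 35.2
grasp_force: 63.4
```

>>> {"method": "servo_tool", "body": {"increments": [{"dp": [0,-0.0133,-0.002],"turn": [0,0,0]},{"dp": [0,-0.0267,0.0014],"turn": [0,0,0]},{"dp": [0,-0.0267,0.0014],"turn": [0,0,0]},{"dp": [0,-0.0267,0.0014],"turn": [0,0,0]},{"dp": [0,-0.0267,0.0014],"turn": [0,0,0]},{"dp": [0,-0.0267,0.0014],"turn": [0,0,0]}]}}

```text
t: 9.3
tcp_pos: [563.9, -39.5, 168.4]
ee_rot: [3.112, -0.423, 0.003]
ft_force: [-5.1, -6.4, 16.1]
gripper_width: 35.5
grasp_force: 63.0
```

```bash
cat >> h.py <<'E'
def vf():
    s=sense(); a=-.27; d=np.array(s['tcp_pos'])[:2]-[574.8,4.3]; f=np.array(s['ft_force'])
    u=np.array([-np.sin(a),np.cos(a)]); w=np.array([np.cos(a),np.sin(a)])
    print('t',round(s['t'],2),'vise x,y',(d@w).round(1),(d@u).round(1),'z',s['tcp_pos'][2].round(1),'F x,y,z',(f[:2]@w).round(1),(f[:2]@u).round(1),(f[2]).round(1),'tau',np.round(s['ft_torque'],2),'yaw',tyaw(),'rv',np.round(s['ee_rot'],3))
E
python3 -c "
from h import *
vf()"
```

```text
t 9.3 vise x,y 1.2 -45.1 z 168.4 F x,y,z -3.2 -7.5 16.1 tau [-1.82  1.44 -0.01] yaw -0.27 rv [ 3.112e+00 -4.230e-01  3.000e-03]
```

>>> {"method": "servo_tool", "body": {"increments": [{"dp": [0,-0.0267,0.0014],"turn": [0,0,0]},{"dp": [-0.002,-0.0267,0.0014],"turn": [0,0,0]},{"dp": [0,-0.0267,0.0014],"turn": [0,0,0]},{"dp": [0,-0.0267,0.0014],"turn": [0,0,0]},{"dp": [0,-0.0267,0.0014],"turn": [0,0,0]},{"dp": [0,-0.0267,0.0014],"turn": [0,0,0]}]}}

```text
t: 9.9
tcp_pos: [576.4, 5.1, 165.9]
ee_rot: [3.11, -0.425, 0.004]
ft_force: [-2.6, -1.5, 10.6]
gripper_width: 35.4
grasp_force: 62.3
```

>>> {"method": "servo_tool", "body": {"increments": [{"dp": [0,-0.0267,0.0014],"turn": [0,0,0]},{"dp": [0,-0.0267,0.0014],"turn": [0,0,0]},{"dp": [0,-0.0267,0.0014],"turn": [0,0,0]},{"dp": [0,-0.0267,0.0014],"turn": [0,0,0]},{"dp": [0,-0.0267,0.0014],"turn": [0,0,0]}]}}

```text
t: 10.4
tcp_pos: [587.4, 44.8, 163.6]
ee_rot: [3.112, -0.425, 0.005]
ft_force: [-0.3, 1.4, 6.9]
gripper_width: 35.5
grasp_force: 62.0
```

```bash
python3 -c "
from h import *
vf()"
```

```text
t 10.4 vise x,y 1.4 42.4 z 163.6 F x,y,z -0.7 1.3 6.9 tau [0.12 0.16 0.03] yaw -0.2713 rv [ 3.112 -0.425  0.005]
```

>>> {"method": "servo_tool", "body": {"increments": [{"dp": [-0.003,-0.0267,0.0024],"turn": [0,0,0]},{"dp": [0,-0.0267,0.0024],"turn": [0,0,0]},{"dp": [0,-0.0267,0.0014],"turn": [0,0,0]},{"dp": [0,-0.0267,0.0014],"turn": [0,0,0]},{"dp": [0,-0.0267,0.0014],"turn": [0,0,0]},{"dp": [0,-0.02,0.001],"turn": [0,0,0]},{"dp": [0,0,0],"turn": [0,0,0]}]}}

```text
t: 11.1
tcp_pos: [600.0, 91.4, 160.8]
ee_rot: [-3.111, 0.421, -0.009]
ft_force: [2.9, 0.4, 7.9]
gripper_width: 35.3
grasp_force: 61.9
```

```bash
python3 -c "
from h import *
vf()"
```

```text
t 11.1 vise x,y 1.0 90.7 z 160.8 F x,y,z 2.7 1.2 7.9 tau [ 0.05 -0.59  0.03] yaw -0.2691 rv [-3.111  0.421 -0.009]
```

Next I'll press at this end until the link bottoms.

>>> {"method": "servo_tool", "body": {"increments": [{"dp": [0,0,0.003],"turn": [0,0,0]},{"dp": [0,0,0],"turn": [0,0,0]}]}}

```text
t: 11.3
tcp_pos: [599.9, 90.7, 160.5]
ee_rot: [-3.111, 0.423, -0.009]
ft_force: [0.4, 2.0, 10.6]
gripper_width: 35.5
grasp_force: 62.7
```

>>> {"method": "servo_tool", "body": {"increments": [{"dp": [0,0,0.003],"turn": [0,0,0]},{"dp": [0,0,0],"turn": [0,0,0]}]}}

```text
t: 11.5
tcp_pos: [600.1, 90.9, 160.3]
ee_rot: [-3.111, 0.423, -0.01]
ft_force: [-0.2, 0.3, 14.1]
gripper_width: 35.5
grasp_force: 63.1
```

>>> {"method": "servo_tool", "body": {"increments": [{"dp": [0,0,0.002],"turn": [0,0,0]},{"dp": [0,0,0],"turn": [0,0,0]}]}}

```text
t: 11.7
tcp_pos: [600.2, 91.3, 160.2]
ee_rot: [-3.11, 0.422, -0.011]
ft_force: [-2.1, 2.0, 17.2]
gripper_width: 35.3
grasp_force: 63.3
```

>>> {"method": "servo_tool", "body": {"increments": [{"dp": [0,0.0267,-0.0015],"turn": [0,0,0]},{"dp": [0,0.0267,-0.0015],"turn": [0,0,0]},{"dp": [0,0.0267,-0.0016],"turn": [0,0,0]},{"dp": [0,0.0267,-0.0015],"turn": [0,0,0]},{"dp": [0,0.0267,-0.0016],"turn": [0,0,0]},{"dp": [0,0.0267,-0.0015],"turn": [0,0,0]}]}}

```text
t: 12.3
tcp_pos: [587.4, 45.3, 163.1]
ee_rot: [-3.11, 0.422, -0.011]
ft_force: [-1.2, 2.9, 17.9]
gripper_width: 35.4
grasp_force: 63.3
```

>>> {"method": "servo_tool", "body": {"increments": [{"dp": [0,0.0267,-0.0015],"turn": [0,0,0]},{"dp": [0,0.0267,-0.0015],"turn": [0,0,0]},{"dp": [0,0.0267,-0.0016],"turn": [0,0,0]},{"dp": [0,0.0267,-0.0015],"turn": [0,0,0]},{"dp": [0,0.0267,-0.0016],"turn": [0,0,0]},{"dp": [0,0.0267,-0.0015],"turn": [0,0,0]}]}}

```text
t: 12.9
tcp_pos: [574.5, -1.1, 165.8]
ee_rot: [-3.111, 0.422, -0.011]
ft_force: [-2.3, 3.3, 20.0]
gripper_width: 35.3
grasp_force: 63.5
```

```bash
python3 -c "
from h import *
vf()"
```

```text
t 12.9 vise x,y 1.2 -5.2 z 165.8 F x,y,z -3.1 2.6 20.0 tau [0.92 0.7  0.02] yaw -0.2695 rv [-3.111  0.422 -0.011]
```

>>> {"method": "servo_tool", "body": {"increments": [{"dp": [0,0.0267,-0.0015],"turn": [0,0,0]},{"dp": [0,0.0267,-0.0015],"turn": [0,0,0]},{"dp": [0,0.0267,-0.0016],"turn": [0,0,0]},{"dp": [0,0.0267,-0.0015],"turn": [0,0,0]},{"dp": [0,0.0267,-0.0016],"turn": [0,0,0]},{"dp": [0,0.0267,-0.0015],"turn": [0,0,0]}]}}

```text
t: 13.5
tcp_pos: [561.6, -47.7, 168.6]
ee_rot: [-3.111, 0.422, -0.01]
ft_force: [-1.9, 3.4, 20.5]
gripper_width: 35.2
grasp_force: 63.5
```

>>> {"method": "servo_tool", "body": {"increments": [{"dp": [0,0.0267,-0.0015],"turn": [0,0,0]},{"dp": [0,0.0267,-0.0016],"turn": [0,0,0]},{"dp": [0,0.0267,-0.0015],"turn": [0,0,0]},{"dp": [0,0.0267,-0.0015],"turn": [0,0,0]},{"dp": [0,0.0267,-0.0015],"turn": [0,0,0]}]}}

```text
t: 14.0
tcp_pos: [550.7, -86.6, 170.6]
ee_rot: [-3.112, 0.422, -0.009]
ft_force: [-2.8, 3.6, 21.2]
gripper_width: 35.2
grasp_force: 63.5
```

```bash
python3 -c "
from h import *
vf()"
```

```text
t 14.0 vise x,y 1.0 -94.0 z 170.6 F x,y,z -3.7 2.7 21.2 tau [ 0.87  0.83 -0.02] yaw -0.2694 rv [-3.112  0.422 -0.009]
```

>>> {"method": "servo_tool", "body": {"increments": [{"dp": [0,-0.0267,0.0015],"turn": [0,0,0]},{"dp": [0,-0.0267,0.0015],"turn": [0,0,0]},{"dp": [0,-0.0267,0.0016],"turn": [0,0,0]},{"dp": [0,-0.0267,0.0015],"turn": [0,0,0]},{"dp": [0,-0.0267,0.0016],"turn": [0,0,0]},{"dp": [0,-0.0267,0.0015],"turn": [0,0,0]},{"dp": [0,-0.0267,0.0015],"turn": [0,0,0]},{"dp": [0,-0.0267,0.0016],"turn": [0,0,0]},{"dp": [0,-0.0267,0.0015],"turn": [0,0,0]},{"dp": [0,-0.0267,0.0016],"turn": [0,0,0]},{"dp": [0,-0.0267,0.0015],"turn": [0,0,0]},{"dp": [0,-0.0267,0.0015],"turn": [0,0,0]}]}}

```text
t: 15.2
tcp_pos: [576.8, 5.9, 165.4]
ee_rot: [-3.112, 0.423, -0.011]
ft_force: [-1.9, 1.0, 21.8]
gripper_width: 35.5
grasp_force: 63.9
```

>>> {"method": "servo_tool", "body": {"increments": [{"dp": [0,-0.0267,0.0015],"turn": [0,0,0]},{"dp": [0,-0.0267,0.0015],"turn": [0,0,0]},{"dp": [0,-0.0267,0.0016],"turn": [0,0,0]},{"dp": [0,-0.0267,0.0015],"turn": [0,0,0]},{"dp": [0,-0.0267,0.0016],"turn": [0,0,0]},{"dp": [0,-0.0267,0.0015],"turn": [0,0,0]},{"dp": [0,-0.0267,0.0015],"turn": [0,0,0]},{"dp": [0,-0.0267,0.0016],"turn": [0,0,0]},{"dp": [0,-0.0267,0.0015],"turn": [0,0,0]},{"dp": [0,-0.0267,0.0016],"turn": [0,0,0]},{"dp": [0,-0.0267,0.0015],"turn": [0,0,0]}]}}

```text
t: 16.3
tcp_pos: [600.6, 91.0, 160.3]
ee_rot: [-3.111, 0.423, -0.011]
ft_force: [-1.0, 0.9, 16.7]
gripper_width: 35.1
grasp_force: 63.5
```

```bash
python3 -c "
from h import *
vf()"
```

```text
t 16.3 vise x,y 1.7 90.5 z 160.3 F x,y,z -1.2 0.6 16.7 tau [0.09 0.23 0.04] yaw -0.2704 rv [-3.111  0.423 -0.011]
```

>>> {"method": "servo_tool", "body": {"increments": [{"dp": [0,0,-0.06],"turn": [0,0,0]},{"dp": [0,0,-0.11],"turn": [0,0,0]},{"dp": [0,0,-0.11],"turn": [0,0,0]},{"dp": [-0.06,0.135,-0.03],"turn": [0,0,0]},{"dp": [-0.06,0.135,-0.03],"turn": [0,0,0]},{"dp": [-0.06,0.135,0],"turn": [0,0,0]},{"dp": [0,0,0],"turn": [0,0,-0.139]},{"dp": [0,0,0],"turn": [0,0,-0.139]},{"dp": [0,0,0],"turn": [0,0,0]},{"dp": [0,0,0],"turn": [0,0,0]},{"dp": [0,0,0],"turn": [0,0,0]}]}}

```text
t: 17.4
tcp_pos: [512.7, -12.6, 258.1]
ee_rot: [-3.14, 0.084, 0.001]
ft_force: [-0.7, -0.2, -2.0]
gripper_width: 35.3
grasp_force: 61.5
```

```bash
python3 - <<'E'
from h import *
vf(); plan([463.5,-308.2,150],-.052)
im=snap('wrist','w4')
E
```

```text
t 17.4 vise x,y -55.3 -32.9 z 258.1 F x,y,z -0.6 -0.3 -2.0 tau [-0.01  0.02 -0.1 ] yaw -0.0536 rv [-3.14e+00  8.40e-02  1.00e-03]
pos [512.7 -12.6 258.1] yaw -0.0536 shift tool mm [-33.3 297.8 108. ] scaled [-0.1109  0.9927  0.3601]
turn scaled [-0.0002  0.0008 -0.002 ] deg [-0.01  0.04 -0.09]
```

View pics/w4.png

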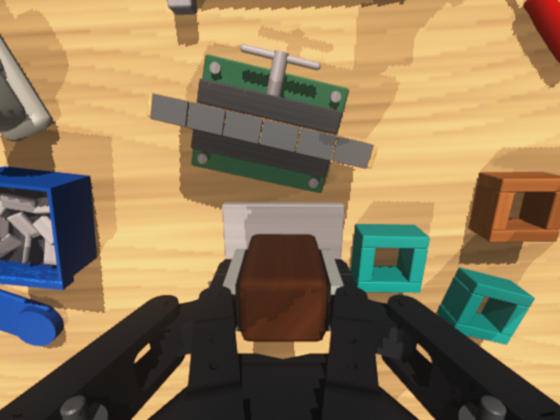

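The roller sits in the hand just as before (handle at 240–325, plate edge at row 205), and the trim is seated evenly. Now I'll carry it back to the rest.

>>> {"method": "servo_tool", "body": {"increments": [{"dp": [-0.011,0.099,0],"turn": [0,0,0]},{"dp": [-0.011,0.099,0],"turn": [0,0,0]},{"dp": [-0.011,0.099,0],"turn": [0,0,0]},{"dp": [-0.011,0.099,0],"turn": [0,0,0]},{"dp": [-0.011,0.099,0],"turn": [0,0,0]},{"dp": [-0.011,0.099,0],"turn": [0,0,0]},{"dp": [-0.011,0.099,0],"turn": [0,0,0]},{"dp": [-0.011,0.099,0],"turn": [0,0,0]},{"dp": [-0.011,0.099,0],"turn": [0,0,0]},{"dp": [-0.012,0.102,0],"turn": [0,0,0]},{"dp": [0,0,0.12],"turn": [0,0,0]},{"dp": [0,0,0.12],"turn": [0,0,0]},{"dp": [0,0,0.12],"turn": [0,0,0]},{"dp": [0,0,0],"turn": [0,0,0]},{"dp": [0,0,0],"turn": [0,0,0]},{"dp": [0,0,0],"turn": [0,0,0]},{"dp": [0,0,0],"turn": [0,0,0]}]}}

```text
t: 19.15
tcp_pos: [465.7, -309.4, 152.6]
ee_rot: [3.138, -0.081, 0.005]
ft_force: [0.8, -0.4, -2.5]
gripper_width: 35.5
grasp_force: 61.4
```

```bash
python3 -c "
from h import *
plan([463.5,-308.2,78],-.052);plan([463.5,-308.2,78],-.052)"
```

```text
pos [ 465.7 -309.4  152.6] yaw -0.0519 shift tool mm [-2.5 -1.2 74.6] scaled [-0.0084 -0.0041  0.2487]
turn scaled [ 0.0028 -0.0043  0.0001] deg [ 0.13 -0.19  0.01]
pos [ 465.7 -309.4  152.6] yaw -0.0519 shift tool mm [-2.5 -1.2 74.6] scaled [-0.0084 -0.0041  0.2487]
turn scaled [ 0.0028 -0.0043  0.0001] deg [ 0.13 -0.19  0.01]
```

>>> {"method": "servo_tool", "body": {"increments": [{"dp": [-0.006,-0.003,0.05],"turn": [0,0,0]},{"dp": [0,0,0.04],"turn": [0,0,0]},{"dp": [0,0,0.04],"turn": [0,0,0]},{"dp": [0,0,0.04],"turn": [0,0,0]},{"dp": [0,0,0],"turn": [0,0,0]},{"dp": [0,0,0],"turn": [0,0,0]},{"dp": [0,0,0],"turn": [0,0,0]}]}}

```text
t: 19.85
tcp_pos: [462.9, -307.8, 99.7]
ee_rot: [3.14, -0.082, 0.001]
ft_force: [-0.1, -0.3, -1.6]
gripper_width: 35.6
grasp_force: 61.6
```

>>> {"method": "servo_tool", "body": {"increments": [{"dp": [0,0,0.03],"turn": [0,0,0]},{"dp": [0,0,0.02],"turn": [0,0,0]},{"dp": [0,0,0.013],"turn": [0,0,0]},{"dp": [0,0,0],"turn": [0,0,0]},{"dp": [0,0,0],"turn": [0,0,0]},{"dp": [0,0,0],"turn": [0,0,0]}]}}

```text
t: 20.45
tcp_pos: [462.6, -307.7, 80.6]
ee_rot: [3.14, -0.082, 0.001]
ft_force: [-0.1, -0.2, -3.2]
gripper_width: 35.5
grasp_force: 61.6
```

>>> {"method": "servo_tool", "body": {"increments": [{"dp": [0,0,0.005],"turn": [0,0,0]},{"dp": [0,0,0.003],"turn": [0,0,0]},{"dp": [0,0,0],"turn": [0,0,0]},{"dp": [0,0,0],"turn": [0,0,0]}]}}

```text
t: 20.85
tcp_pos: [462.4, -307.6, 78.1]
ee_rot: [-3.141, 0.082, -0.0]
ft_force: [0.1, -0.3, -2.6]
gripper_width: 35.4
grasp_force: 61.6
```

>>> {"method": "servo_tool", "body": {"increments": [{"dp": [0,0,0.003],"turn": [0,0,0]},{"dp": [0,0,0],"turn": [0,0,0]},{"dp": [0,0,0],"turn": [0,0,0]}]}}

```text
t: 21.15
tcp_pos: [462.5, -307.7, 77.8]
ee_rot: [3.14, -0.082, 0.0]
ft_force: [-3.3, 0.9, 5.2]
gripper_width: 35.7
grasp_force: 62.4
```

>>> {"method": "servo_tool", "body": {"increments": [{"dp": [0,0,0],"turn": [0,0,0]},{"dp": [0,0,0],"turn": [0,0,0]},{"dp": [0,0,0],"turn": [0,0,0]},{"dp": [0,0,0],"turn": [0,0,0]},{"dp": [0,0,0],"turn": [0,0,0]},{"dp": [0,0,0],"turn": [0,0,0]},{"dp": [0,0,0],"turn": [0,0,0]},{"dp": [0,0,0],"turn": [0,0,0]},{"dp": [0,0,-0.03],"turn": [0,0,0]},{"dp": [0,0,-0.06],"turn": [0,0,0]},{"dp": [0,0,-0.12],"turn": [0,0,0]},{"dp": [0,0,-0.15],"turn": [0,0,0]},{"dp": [0,0,-0.15],"turn": [0,0,0]},{"dp": [0,0,-0.15],"turn": [0,0,0]},{"dp": [0,0,0],"turn": [0,0,0]},{"dp": [0,0,0],"turn": [0,0,0]},{"dp": [0,0,0],"turn": [0,0,0]}], "hand": 1}}

```text
t: 22.85
tcp_pos: [461.6, -307.3, 274.4]
ee_rot: [-3.14, 0.082, 0.002]
ft_force: [0.1, 0.4, -0.5]
gripper_width: 85.3
grasp_force: 0.0
```

```bash
python3 - <<'E'
from h import *
vf(); im=snap('wrist','w5')
C=cal('wrist'); np.savez('w5.npz',K=C[0],R=C[1],t=C[2])
b=cv2.imread('pics/w5.png'); a=cv2.resize(b,(400,300)); c=cv2.resize(b[135:235,235:335],(300,300),interpolation=cv2.INTER_CUBIC)
cv2.imwrite('pics/c5.png',np.hstack([a,c]))
E
```

```text
t 22.85 vise x,y -26.0 -330.5 z 274.4 F x,y,z 0.0 0.4 -0.5 tau [0.   0.03 0.01] yaw -0.052 rv [-3.14e+00  8.20e-02  2.00e-03]
```

View pics/c5.png

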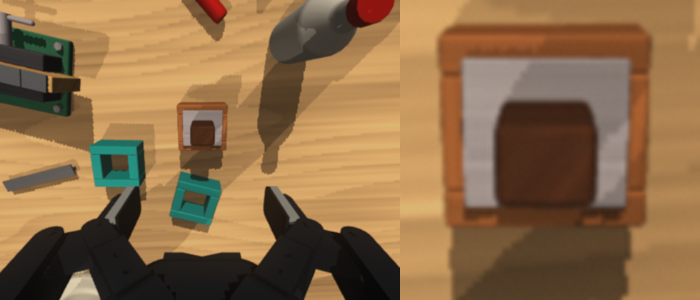

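The roller stands upright and centred in the brown rest, at about (202,127) in the left half. The hand is well clear and nothing else has moved, so I'm handing in.

```bash
python3 -c "
from h import *
print(r.finish_job())"
```

```text
the job is handed in; nothing more can be done
None
```

I handed in the job at about 23 s of the 72 s limit: by feel all six trim links are seated flat, and the roller is back upright in its rest with the hand clear, but `finish_job()` returned no verdict.

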